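# Close the chassis bay: stack the carton, tuck the cover under the lap and hold it down

### The job

Close up the open bay of the grey chassis: first lift the orange carton out of the bay and stack it squarely on the brown carton that stands beside the chassis at the front of the bench, long side along long side, and let go of it. Then take the aluminium cover by its black handle, tuck its edge farther from the handle fully under the sprung steel lap at the back of the bay without lifting the lap, let the near edge down behind the bay's front wall, and finish while still holding the cover pressed down flat on the brass contact strip, as if for the screws to go in: do not let go or ease off at the end. Leave the other things on the bench where they are.

Things in the scene. Friction and masses are not known exactly. Their poses are not given: they have to be found in the camera images.
- chassis: Grey steel chassis, fixed, 264 x 164 mm, 55 mm high. Origin at bench level; x points from its front (robot side) to its back, y left, z up; offsets here are in this frame. Bay in front, with ledges 46 mm up along sides and back; bay floor 5 mm up; clear opening x -119 to 15, y -64 to 64 mm. Closed deck behind x = 51 mm with transformer and blue cans up to 120 mm high.
- bay_home (a point): Centre of the cover plate when home, at (-45, 0, 48) mm in the chassis; axes as the chassis. The 160 x 150 mm cover lies on the ledges between side walls (inner faces y = +-79 mm, tops 55 mm high), front wall (inner face x = -127.5 mm, top 52 mm high, 6 mm above the ledges) and the bulkhead under the lap (x = 37.5 mm), its stop: 165 mm of room for 160 mm.
- lap_lip (a point): Middle of the lap's lower front edge at rest, (18.5, 0, 54) mm in the chassis; axes as the chassis. The lap is a sprung steel strip 150 mm wide, 2 mm thick, 8 mm above the back ledge: the cover's edge slides under it along the ledges with the free edge raised 3 to 10 degrees, to pass over the front wall. A flared lip reaches 6 mm farther front, the bulkhead is 19 mm behind this point.
- lap (a joint): Angle in rad by which the lap is lifted about its hinge 32.5 mm behind its front edge: 0 at rest (a spring holds it down with about 3 N at the edge), 0.12 is 4 mm of lift.
- strip (a joint): Travel in m of the sprung brass contact strip along the front of the bay, just behind the front wall: 0 free (it stands 4 mm above the ledges), 0.004 pressed flush with them. It takes 1 N to start and 9 N to press flush, about 12 N of push on the handle.
- cover_handle (a point): Centre of the bar of the cover's black handle, 28 mm above the plate's mid-plane. Axes as the cover: x from the handle to the edge to be tucked, z up. The bar runs along y, 10 mm thick (x), 12 mm high, 56 mm free between its posts, 110 mm from the edge to be tucked, 50 mm from the free edge. Aluminium plate 160 (x) x 150 (y) x 4 mm, 0.2 to 0.33 kg; lies flat on the bench at first.
- cover_edge (a point): Middle of the cover's edge to be tucked, half-way up its 4 mm thickness; axes as the cover.
- orange_center (a point): Centre of the closed orange carton, 100 (x) x 65 (y) x 56 (z) mm, about 0.12 kg; grasp it across y. It starts standing in the bay with its long side roughly along the chassis x; its top stands 61 mm above the bench.
- kraft_top (a point): Centre of the top of the closed brown carton that starts the column, 75 (x) x 110 (y) x 71 (z) mm, 0.35 kg, standing loose on the bench, so the long side of its top runs along y; z up.
- coffee_cup: Patterned coffee cup with coffee in it, 78 mm across, 68 mm high, origin under its centre. Leave alone.
- tub_pale: Small clear parts tub with a pale yellow lid, 78 x 75 x 34 mm, origin under its centre. Leave alone.
- screwdriver_yellow: Yellow-handled screwdriver lying on the bench, 24 x 168 x 29 mm, origin under its middle, blade along -y. Leave alone.
- pliers_teal: Teal-handled pliers lying on the bench, 151 x 57 x 15 mm, origin under their middle. Leave alone.

How it is judged (in metres and radians):
On the way, in this order (a step that is already met when the one before it is completed fails the run):
1. the orange carton is stacked squarely on the brown carton and let go (x of orange_center in the frame of kraft_top between -0.012 and 0.012 m and y of orange_center in the frame of kraft_top between -0.012 and 0.012 m and z of orange_center in the frame of kraft_top between 0.022 and 0.034 m and angle between the x axis of orange_center and the y axis of kraft_top, either way round below 0.12 rad and angle between orange_center's own z axis and vertical below 0.06 rad and contact force between the fingers and carton_orange below 0.1 N), for 0.2 s.
2. the cover's edge is tucked at least 10 mm under the lap (x of cover_edge in the frame of chassis between 0.0285 and 0.04 m and y of cover_edge in the frame of chassis between -0.006 and 0.006 m and z of cover_edge in the frame of chassis between 0.044 and 0.0525 m), for 0.2 s.
At the end, for the whole second after the job is handed in: Cover still held (over 3 N), edge 10 mm or more under the lap, flat within 0.02 rad, strip pressed over 3 of 4 mm, lap lifted under 0.05 rad; orange carton untouched on the brown one, centred within 12 mm each way, parallel within 0.12 rad (all of step 1 and all of step 2 and linear speed of carton_orange below 0.02 m/s and z of cover_edge in the frame of chassis below 0.05 m and angle between the z axis of cover_edge and the z axis of chassis, either way round below 0.02 rad and angle between the x axis of cover_edge and the x axis of chassis, either way round below 0.06 rad and value of joint strip above 0.003 m and value of joint lap below 0.05 rad and contact force between the fingers and cover above 3 N); the arm keeps its last pose, push and grip.
It fails at once if the lap is lifted more than 4 mm (0.13 rad) (value of joint lap above 0.13 rad).
It fails at once if the coffee cup, the tub, the screwdriver or the pliers are moved more than 40 mm (distance of any of coffee_cup, tub_pale, screwdriver_yellow, pliers_teal from where it was at the start of the episode above 0.04 m).
It also fails if it takes over 58 s, if anything falls off the work surface, if the arm or the gripper's body presses on something with over 40 N, if the wrist force passes 120 N, or if a joint passes its speed limit or range.

### The arm

A 6-joint arm with a two-finger parallel gripper is mounted at the origin on a cart in front of the work surface, level with it; the furniture and walls round the work are solid. World frame = base frame: x ahead of the robot, y to its left, z up, the work surface at z = 0. Lengths are in mm, angles in rad, forces in N, time in s.
With the tool pointing down it reaches from about 275 to 750 mm from the base axis. Payload 10.2 kg.
Tool frame: the origin (TCP) lies at the very end of the fingers, on their centre line; the grasp point (between the pads) lies 19 mm behind it; z points along the fingers, y is the line along which they close (so a half turn about z gives the same grasp; the last joint's range is limited). The gripper opens to 85 mm and grips with 20 to 120 N. Pads are 22 mm wide; open, the fingers measure 114 mm over their backs; the gripper's body (76 mm by 85 mm) begins 54 mm behind the grasp point. The pads swing forward as they close: fully open they stand 13 mm farther back than shut.
Start: joints at [-1.501, 0.313, 1.498, -0, 1.331, -0.223], TCP at [151.52, -502.666, 231.294] pointing down, gripper open.
Joint ranges: [-2.94, 2.94], [-0.97, 2.17], [0.19, 2.56], [-1.23, 4.37], [0.02, 3.11], [-2.88, 2.88]. Speed limits (rad/s): [2.39, 2.39, 3.01, 3.14, 3.14, 3.14].

### API

Orientations are given as a unit quaternion [w, x, y, z].
In Python, from rig import monitor, eyes, job gives the robot as it stands. The module is installed in compiled form; this text tells all that it offers.
- The arm moves only by the tool send_rows, never from a script. Its argument "targets" is one flat list of numbers, 7 for each row, row after row: the turn, a rotation vector about the tool's x, y, z in degrees, then the shift along the tool's x, y, z in units of 60 mm (1.0 is 60 mm), then the opening, from -1 (shut) to 1 (fully open), so that 0 is half open. A call has 1 to 5 rows; each row shifts and turns the commanded pose from where the row before left it, along the tool's axes as they then stand; what a row does not reach is not made up. A row lasts 1/8 s, in which the tool goes at most 62.5 mm and 10.7 degrees, less where a joint would pass 70% of its speed; a pose out of reach is approached as far as the arm can. A call is refused whole if a number of a shift passes 1 or a number of a turn 10.7, either way. A call with a gripper value outside its range is refused whole. The fingers move at their own pace and stop on an object; "newtons" is the grip in N (left out, the last holds). Time passes only in rows, so rows that do not move let the fingers close. It gives the time, the measured TCP pose, the force, the opening and the grip force at its end, in the units of the state.
- monitor.sense(): the state, without advancing time (a new reading comes with each control period).
- eyes.capture(name): name is "scene" or "top" or "wrist"; returns a dict with "img" (480x640x3 uint8, red, green, blue), "K" (3x3 intrinsics, pixels), "R" (3x3) and "t" (3): a world point X has camera coordinates R X + t. Camera axes: x right, y down, z forward; pixel columns grow to the right and rows downward; lengths in mm; the calibration is good to about 2 mm. A picture is of the moment at which its call begins. There is no depth.
- job.finish_job(): hands the job in; it is judged then, once.
The state is a dict: "time_s": time; "joints": joint angles; "dq": joint speeds; "tau": joint torques, N m; "eef_pos": TCP position; "ee_rot": TCP orientation; "force": force on the tool from outside, world axes, zero at the start; "wrist_torque": the same for the moment, N m; "grip_width": opening from 0.0 (shut) to 1.0 (fully open); "grip_force": force on a finger pad.
Only numpy, scipy, OpenCV 4.12 (cv2) and the standard library are available. Lean on these libraries where they do the work, as an engineer would, in place of code of your own. Each camera call takes 0.05 s, during which the arm holds its last target. There are 200 camera calls.

## Working session

There is one attempt and no reset: what is moved stays moved. The work goes in short steps, Python scripts to look and compute and a tool call to move; the robot and the scene stay as the last step left them, time stands still between calls to the robot, and variables do not carry over. Pictures are saved under pics/ and viewed, at most 10 in all, crops included, and the job is handed in when it is done.

Besides the shell and the picture viewer there is one more tool, called after "Call:" as a command line: name --argument value ..., lists and objects as JSON in quotes. send_rows: Moves the arm, as the interface text tells. Its arguments: {"type":"object","properties":{"targets":{"type":"array","items":{"type":"number"}},"newtons":{"type":"number"}},"required":["targets"]}

```bash
mkdir -p pics; cat > h.py <<'E'
import numpy as np, cv2
from rig import monitor, eyes, job
def grab(n,f=None):
    c=eyes.capture(n)
    for k in "KRt": c[k]=np.array(c[k],float)
    if f: cv2.imwrite(f'pics/{f}.png',c['img'][:,:,::-1])
    return c
def ray(c,uv,z):
    "pixel(s) -> world points on plane z"
    uv=np.atleast_2d(uv).astype(float)
    d=np.c_[uv,np.ones(len(uv))]@np.linalg.inv(c['K']).T@c['R']
    o=-c['R'].T@c['t'].ravel()
    return o+d*((z-o[2])/d[:,2])[:,None]
def proj(c,X):
    p=(np.atleast_2d(X)@c['R'].T+c['t'].ravel())@c['K'].T
    return p[:,:2]/p[:,2:]
E
python3 - <<'E'
from h import *
for n in('scene','top'):
    c=grab(n,n+'1'); print(n,c['K'].round(1).tolist(),(-c['R'].T@c['t'].ravel()).round(0),c['R'].round(2).tolist())
print(monitor.sense())
E
```

```text
scene [[503.6, 0.0, 307.5], [0.0, 503.6, 240.8], [0.0, 0.0, 1.0]] [-89. 716. 651.] [[-0.74, -0.67, 0.02], [-0.37, 0.38, -0.85], [0.56, -0.64, -0.53]]
top [[444.3, 0.0, 321.1], [0.0, 444.3, 245.3], [0.0, 0.0, 1.0]] [ 445.   28. 1218.] [[-0.02, -1.0, 0.01], [-0.99, 0.02, -0.11], [0.11, -0.01, -0.99]]
{'time_s': 0.1, 'joints': array([-1.50139061e+00,  3.13361032e-01,  1.49833605e+00,  4.27605662e-05,
        1.33100176e+00, -2.23391212e-01]), 'dq': array([ 3.61055119e-04, -1.13519764e-04, -1.46089186e-03,  3.83485650e-05,
        8.93712310e-04,  2.41101509e-04]), 'tau': array([ 2.15523592e-03, -4.12902367e+01, -2.60145056e+01, -2.48003462e-04,
        2.98950508e-03,  4.14570565e-07]), 'eef_pos': array([ 151.5189823 , -502.4307804 ,  230.81863147]), 'ee_rot': array([-5.49858481e-04,  9.89303462e-01,  1.45871021e-01,  6.32463797e-05]), 'force': array([-0.09033224, -0.94945856, -0.25703477]), 'wrist_torque': array([ 0.0592697 , -0.04049799,  0.00886863]), 'grip_force': 0.0, 'grip_width': 1.0016876659827136}
```

View pics/scene1.png

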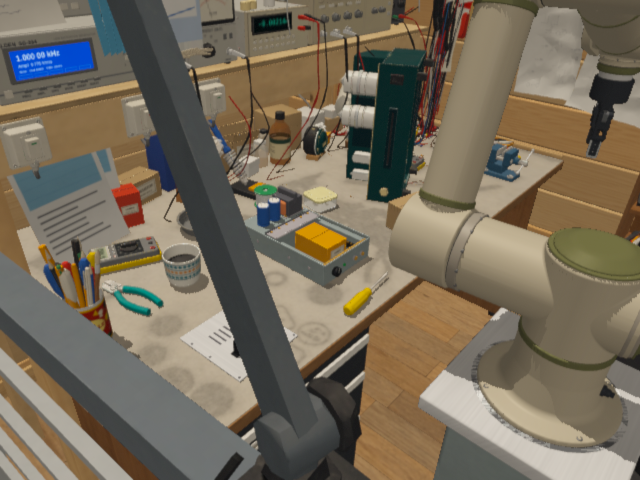

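View pics/top1.png

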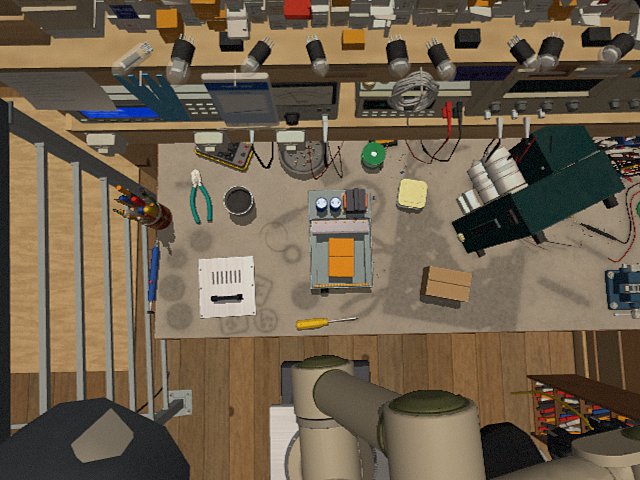

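The scene view shows the chassis in the middle, the cover at the lower left and the yellow screwdriver in front. In the top view the chassis is at about (341,242) and the orange carton at (341,258). The cover is at (227,287) with its handle at (227,298) on the robot side, and the brown carton is at (447,283).

```bash
python3 - <<'E'
from h import *
c=grab('top'); im=c['img']; hsv=cv2.cvtColor(im,cv2.COLOR_RGB2HSV)
def rect(mask,box,z,name):
    x0,y0,x1,y1=box; m=np.zeros(mask.shape,np.uint8); m[y0:y1,x0:x1]=mask[y0:y1,x0:x1]*255
    m=cv2.morphologyEx(m,cv2.MORPH_CLOSE,np.ones((3,3)))
    cn=max(cv2.findContours(m,0,2)[0],key=cv2.contourArea)
    W=ray(c,cn[:,0],z)[:,:2].astype(np.float32); r=cv2.minAreaRect(W)
    print(name,cn.reshape(-1,2).min(0),cn.reshape(-1,2).max(0),np.round(r[0],1),np.round(r[1],1),round(r[2],1))
H,S,V=[hsv[...,i].astype(int) for i in range(3)]
print('orange',hsv[258,335],'kraft',hsv[278,447],'plate',hsv[270,215],'handle',hsv[298,227],'chassis',hsv[288,340],hsv[250,312],'bench',hsv[250,280],hsv[205,340])
rect((S>190)&(H<25)&(V>120),(310,220,372,300),61,'orange')
rect((H<25)&(S>100)&(V>50),(405,250,490,315),71,'kraft')
rect((V>190)&(S<40),(190,245,262,325),4,'plate')
rect((V<60),(205,285,250,312),28,'handle')
cv2.imwrite('pics/crop.png',cv2.resize(im[180:340,190:490],None,fx=2.6,fy=2.6,interpolation=cv2.INTER_CUBIC)[:,:,::-1])
E
```

```text
orange [ 16 213 214] kraft [ 17 136 163] plate [ 17  24 215] handle [120  51  20] chassis [21 80 64] [ 50  15 150] bench [ 18  65 129] [110 181  83]
orange [329 238] [353 276] [536.4 -34.5] [63.  99.4] 86.9
kraft [421 266] [471 301] [ 462.9 -303.5] [124.9  77. ] 78.6
plate [199 256] [255 317] [467.1 273.5] [158.6 148.5] 2.4
handle [211 294] [242 301] [437.1 269. ] [13.8 82. ] 3.3
```

View pics/crop.png

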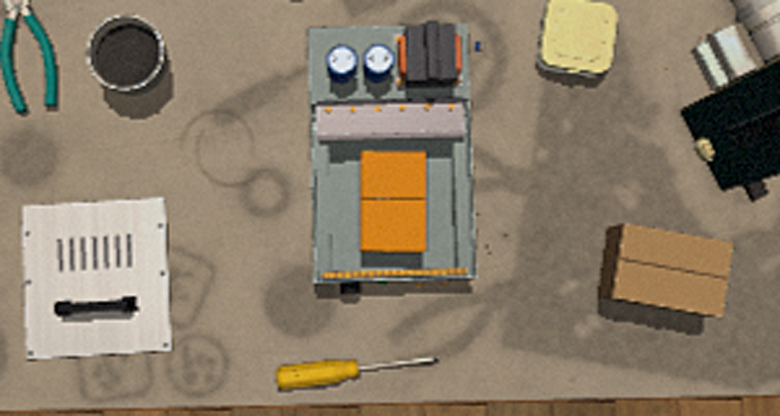

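The enlarged crop shows the whole bay. The orange carton is centred at crop (393,201), the strip is along row 272, the lap is at rows 105-138, and the brown carton's top face is around (668,270).

```bash
cat >> h.py <<'E'
from scipy.spatial.transform import Rotation as Ro
def pose():
    s=monitor.sense(); q=np.array(s['ee_rot']); return np.array(s['eef_pos']),Ro.from_quat(q[[1,2,3,0]]),s
def yawrot(deg): return Ro.from_euler('z',deg,degrees=True)*Ro.from_quat([1,0,0,0])
def plan(p,yaw,cur=None,pitch=0):
    "total tool-frame shift (units of 60mm) and turn (deg) from current to a target"
    a,R,s=pose(); T=yawrot(yaw)*Ro.from_euler('y',pitch,degrees=True)
    print('t',round(s['time_s'],2),'at',a.round(1),'Rmat x',R.as_matrix()[:,0].round(3),'z',R.as_matrix()[:,2].round(3),'F',np.round(s['force'],1),'w',round(s['grip_width'],3),'gf',round(s['grip_force'],1))
    print(' shift(cur axes)',(R.inv().apply(np.array(p)-a)/60).round(3),'shift(target axes)',(T.inv().apply(np.array(p)-a)/60).round(3),'turn',(R.inv()*T).as_rotvec(degrees=True).round(2))
E
python3 - <<'E'
from h import *
p,R,s=pose(); c=grab('wrist'); o=-c['R'].T@c['t'].ravel()
print(c['K'].round(1).tolist(),'cam in tool',R.inv().apply(o-p).round(1),(c['R']@R.as_matrix()).round(3).tolist())
plan([440,-290,260],0)
plan([480,-34,260],-3)
E
```

```text
[[421.7, 0.0, 316.9], [0.0, 421.7, 238.0], [0.0, 0.0, 1.0]] cam in tool [  82.3   -1.7 -142.3] [[0.001, 1.0, -0.001], [-0.947, 0.001, -0.32], [-0.32, 0.001, 0.947]]
t 0.2 at [ 151.5 -502.5  231. ] Rmat x [0.957 0.289 0.   ] z [-0.     0.001 -1.   ] F [-0.4  0.8  0.1] w 0.999 gf 0.0
 shift(cur axes) [ 5.626 -2.004 -0.482] shift(target axes) [ 4.808 -3.542 -0.484] turn [-0.04 -0.   16.78]
t 0.2 at [ 151.5 -502.5  231. ] Rmat x [0.957 0.289 0.   ] z [-0.     0.001 -1.   ] F [-0.4  0.8  0.1] w 0.999 gf 0.0
 shift(cur axes) [ 7.496 -5.897 -0.479] shift(target axes) [ 5.059 -8.085 -0.484] turn [-0.04 -0.   19.78]
```

Call:
send_rows --targets '[0,0,8.4,0,0,-0.33,1,0,0,8.4,0,0,-0.33,1,0,0,0,0.73,-0.69,0,1,0,0,0,0.73,-0.69,0,1,0,0,0,0.73,-0.69,0,1]'

```text
time_s: 0.82
eef_pos: [284.0, -377.1, 270.8]
ee_rot: [-0.0, 1.0, -0.001, 0.0]
force: [1.1, -0.4, 0.0]
grip_width: 0.998
grip_force: 0.0
```

Call:
send_rows --targets '[0,0,0,0.73,-0.69,0,1,0,0,0,0.73,-0.69,0,1,0,0,0,0.73,-0.69,0,1,0,0,0,0.73,-0.69,0,1,0,0,0,0.73,-0.69,0,1]'

```text
time_s: 1.45
eef_pos: [503.3, -170.0, 270.9]
ee_rot: [0.0, 1.0, -0.0, -0.0]
force: [1.0, -1.5, 1.1]
grip_width: 1.001
grip_force: 0.0
```

Call:
send_rows --targets '[0,0,0,0,0,0,1,0,0,0,0,0,0,1]'

```text
time_s: 1.7
eef_pos: [501.7, -171.8, 270.7]
ee_rot: [0.0, 1.0, -0.0, -0.0]
force: [-0.5, 0.2, -0.3]
grip_width: 0.997
grip_force: 0.0
```

```bash
python3 - <<'E'
from h import *
plan([500,-170,270],0)
c=grab('wrist','wrist1')
np.savez('w1.npz',**{k:c[k] for k in('img','K','R','t')})
print(proj(c,[[536,-34,61],[463,-303,71],[500,-34,0]]).round())
E
```

```text
t 1.7 at [ 501.7 -171.8  270.7] Rmat x [ 1.    -0.    -0.001] z [-0.001 -0.    -1.   ] F [-0.5  0.2 -0.3] w 0.997 gf 0.0
 shift(cur axes) [-0.029 -0.031  0.011] shift(target axes) [-0.029 -0.031  0.011] turn [ 0.    0.04 -0.01]
[[152. 156.]
 [471. 243.]
 [179. 184.]]
```

View pics/wrist1.png

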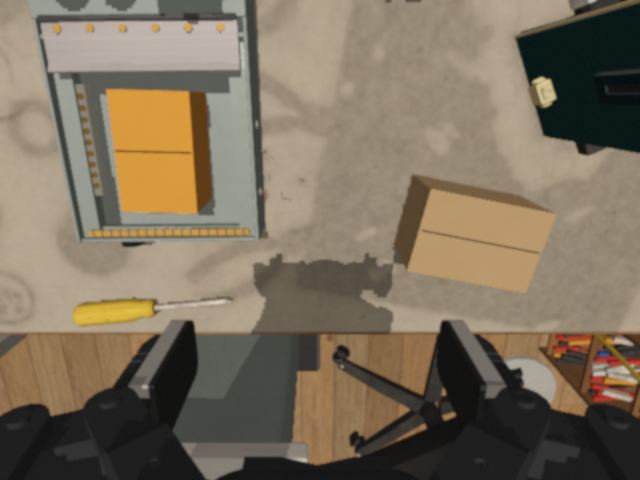

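The wrist view shows the orange top with corners near (107,89), (191,91), (197,213) and (119,212). The kraft top is around (480,238), the brass strip along row 232 from x=88 to 250, and the lap's front edge near row 71 from x=49 to 240.

```bash
python3 - <<'E'
from h import *
c=dict(np.load('w1.npz')); im=c['img']; hsv=cv2.cvtColor(im,cv2.COLOR_RGB2HSV).astype(int)
H,S,V=hsv[...,0],hsv[...,1],hsv[...,2]
print('or',hsv[120,150],hsv[150,203],'kr',hsv[220,480],hsv[220,410],hsv[190,480],'lap',hsv[50,140],'strip',hsv[232,150],'wall',hsv[200,240])
def rect(mask,box,z,name):
    x0,y0,x1,y1=box; m=np.zeros(mask.shape,np.uint8); m[y0:y1,x0:x1]=mask[y0:y1,x0:x1]*255
    m=cv2.morphologyEx(m,cv2.MORPH_CLOSE,np.ones((5,5)))
    m=cv2.morphologyEx(m,cv2.MORPH_OPEN,np.ones((3,3)))
    cn=max(cv2.findContours(m,0,2)[0],key=cv2.contourArea)
    W=ray(c,cn[:,0],z)[:,:2].astype(np.float32); r=cv2.minAreaRect(W)
    print(name,np.round(r[0],1),np.round(r[1],1),round(r[2],1),'px',np.round(cv2.boxPoints(cv2.minAreaRect(cn)),0).tolist())
rect((S>180)&(H<25)&(V>(hsv[120,150,2]+hsv[150,203,2])//2),(80,75,230,225),61,'orange')
rect((H<25)&(S>90)&(V>(hsv[220,480,2]+hsv[220,410,2])//2),(380,160,580,310),71,'kraft')
rect((S<45)&(V>150),(35,8,250,90),56,'lap')
rect((H>12)&(H<28)&(S>110)&(V>110),(75,222,262,242),50,'strip')
cv2.imwrite('pics/bay.png',cv2.resize(im[0:250,20:280],None,fx=2.4,fy=2.4,interpolation=cv2.INTER_CUBIC)[:,:,::-1])
E
```

```text
or [ 18 182 216] [ 16 194  92] kr [ 17 105 184] [ 16 114  87] [ 16 116 117] lap [ 13  25 187] strip [ 19 158 198] wall [ 41  18 156]
orange [538.  -36.7] [63.6 96.8] 88.6 px [[109.0, 91.0], [189.0, 86.0], [197.0, 210.0], [117.0, 215.0]]
kraft [ 464.  -310.4] [110.3  75.7] 78.9 px [[407.0, 271.0], [423.0, 186.0], [556.0, 212.0], [539.0, 296.0]]
lap [612.6 -34.4] [ 48.8 162.4] 0.0 px [[35.0, 21.0], [248.0, 21.0], [248.0, 89.0], [35.0, 89.0]]
strip [466.1 -36.3] [  6.4 144.3] 0.6 px [[89.0, 230.0], [248.0, 228.0], [248.0, 235.0], [89.0, 237.0]]
```

View pics/bay.png

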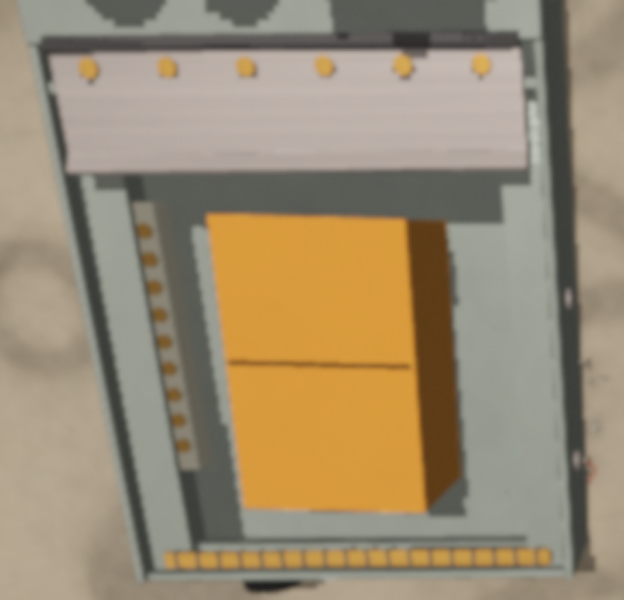

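The bay crop confirms the carton stands clear of both ledges, with its top at crop (207,212)-(425,512). The lap edge runs from (65,172) to (527,168).

Call:
send_rows --targets '[0,0,0.5,0.2,-0.75,0.5,1,0,0,0.5,0.2,-0.75,0.5,1,0,0,0.5,0.2,-0.75,0.5,1,0,0,0,0,0,0.9,1,0,0,0,0,0,0.9,1]'

```text
time_s: 2.38
eef_pos: [539.0, -37.9, 71.8]
ee_rot: [0.0, 1.0, -0.014, 0.001]
force: [0.9, -0.0, -0.8]
grip_width: 1.0
grip_force: 0.0
```

Call:
send_rows --targets '[0,0,0,0,0,0.5,1,0,0,0,0,0,0.34,1,0,0,0,0,0,0,1]'

```text
time_s: 2.75
eef_pos: [538.3, -38.0, 21.6]
ee_rot: [-0.0, 1.0, -0.014, -0.001]
force: [0.5, -0.2, 0.4]
grip_width: 1.001
grip_force: 0.0
```

Call:
send_rows --targets '[0,0,0,0,0,0,0.2,0,0,0,0,0,0,0.2,0,0,0,0,0,0,0.2,0,0,0,0,0,0,0.2]' --newtons 25

```text
time_s: 3.25
eef_pos: [539.9, -37.5, 23.8]
ee_rot: [0.001, 1.0, -0.013, 0.001]
force: [-1.0, -2.5, 6.4]
grip_width: 0.764
grip_force: 29.7
```

Call:
send_rows --targets '[0,0,0,0,0,-0.4,0.2,0,0,0,0,0,-0.9,0.2,0,0,0,0,0,-0.8,0.2,0,0,-10,0,0,0,0.2,0,0,-10,0,0,0,0.2]'

```text
time_s: 3.88
eef_pos: [539.3, -36.9, 149.3]
ee_rot: [0.0, 0.987, 0.163, 0.001]
force: [0.7, 0.3, -1.3]
grip_width: 0.763
grip_force: 28.8
```

Call:
send_rows --targets '[0,0,-10,0,0,0,0.2,0,0,-10,0,0,0,0.2,0,0,-10,0,0,0,0.2,0,0,-10,0,0,0,0.2,0,0,-10,0,0,0,0.2]'

```text
time_s: 4.5
eef_pos: [539.1, -36.9, 148.7]
ee_rot: [0.0, 0.825, 0.565, 0.0]
force: [-0.1, -0.7, -1.4]
grip_width: 0.77
grip_force: 28.8
```

Call:
send_rows --targets '[0,0,-10.4,0,0,0,0.2,0,0,0,0,0,0,0.2,0,0,0,0,0,0,0.2]'

```text
time_s: 4.88
eef_pos: [539.2, -36.9, 148.6]
ee_rot: [0.0, 0.773, 0.634, 0.0]
force: [0.8, 0.5, -1.9]
grip_width: 0.764
grip_force: 28.8
```

```bash
python3 - <<'E'
from h import *
plan([464.4,-308.5,150],78.9)
E
```

```text
t 4.88 at [539.2 -36.9 148.6] Rmat x [0.196 0.981 0.   ] z [ 0.  0. -1.] F [ 0.8  0.5 -1.9] w 0.764 gf 28.8
 shift(cur axes) [-4.683 -0.334 -0.023] shift(target axes) [-4.682 -0.353 -0.023] turn [ 0.01 -0.   -0.22]
```

Call:
send_rows --targets '[0,0,-0.2,-0.93,-0.07,0,0.2,0,0,0,-0.94,-0.07,0,0.2,0,0,0,-0.94,-0.07,0,0.2,0,0,0,-0.94,-0.07,0,0.2,0,0,0,-0.93,-0.07,0,0.2]'

```text
time_s: 5.5
eef_pos: [464.6, -310.4, 148.7]
ee_rot: [0.0, 0.772, 0.635, 0.0]
force: [0.9, 0.1, -0.9]
grip_width: 0.765
grip_force: 28.8
```

Call:
send_rows --targets '[0,0,0,0,0,0,0.2,0,0,0,0,0,0,0.2]'

```text
time_s: 5.75
eef_pos: [465.2, -308.3, 148.4]
ee_rot: [-0.0, 0.772, 0.636, 0.0]
force: [0.3, -0.2, -0.8]
grip_width: 0.769
grip_force: 28.8
```

```bash
python3 - <<'E'
from h import *
plan([464.4,-308.5,150],78.9)
c=grab('wrist','wrist2'); t=grab('top')
np.savez('w2.npz',**{k:c[k] for k in('img','K','R','t')})
print(proj(c,[[464,-310,188],[464,-310,132],[464,-310,71]]).round())
E
```

```text
t 5.75 at [ 465.2 -308.3  148.4] Rmat x [0.191 0.982 0.   ] z [-0.     0.001 -1.   ] F [ 0.3 -0.2 -0.8] w 0.769 gf 28.8
 shift(cur axes) [-0.006 -0.013 -0.027] shift(target axes) [-0.006 -0.013 -0.027] turn [-0.02 -0.03  0.07]
[[317. 401.]
 [317. 310.]
 [317. 257.]]
```

View pics/wrist2.png

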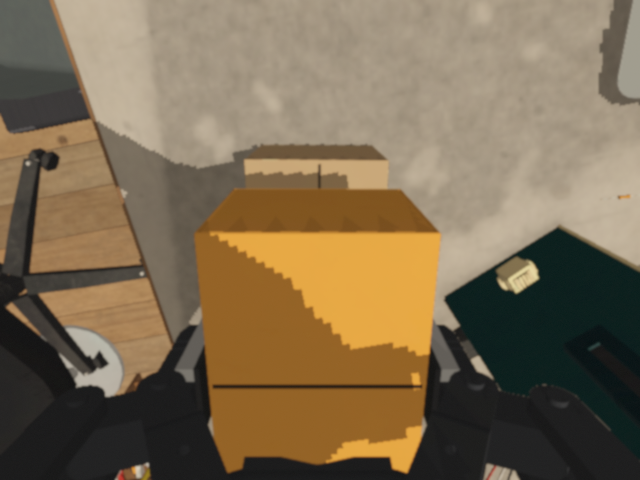

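The wrist view shows the carton's top front edge at row 233 (x 198-440) and its bottom edge at row 189 (x 236-404). The kraft top's front edge is at row 159 (x 247-387), so they're already nearly aligned.

```bash
python3 - <<'E'
from h import *
c=dict(np.load('w2.npz')); p,R,s=pose()
f=lambda uv,z:(R.inv().apply(ray(c,uv,z)-p)).round(1).tolist()
print('orange top edge',f([[198,233],[440,233]],185.6)); print('orange bot',f([[236,189],[404,189]],129.6)); print('kraft edge',f([[246,159],[388,159]],71))
E
```

```text
orange top edge [[49.0, -32.2, -37.1], [48.9, 31.2, -37.1]]
orange bot [[48.7, -32.4, 18.9], [48.6, 32.8, 18.9]]
kraft edge [[51.9, -37.7, 77.5], [51.8, 35.8, 77.5]]
```

Call:
send_rows --targets '[0,0,0,-0.03,-0.01,0.5,0.2,0,0,0,0,0,0.35,0.2,0,0,0,0,0,0.11,0.2,0,0,0,0,0,0,0.2,0,0,0,0,0,0,0.2]'

```text
time_s: 6.48
eef_pos: [464.8, -310.1, 91.5]
ee_rot: [0.001, 0.771, 0.637, 0.0]
force: [0.6, -0.3, -1.3]
grip_width: 0.77
grip_force: 28.8
```

Call:
send_rows --targets '[0,0,0,0,0,0,0.65,0,0,0,0,0,0,0.8,0,0,0,0,0,0,1,0,0,0,0,0,0,1]'

```text
time_s: 6.98
eef_pos: [464.3, -310.3, 90.9]
ee_rot: [0.0, 0.771, 0.637, 0.0]
force: [0.2, 1.0, -0.6]
grip_width: 1.0
grip_force: 0.0
```

Call:
send_rows --targets '[0,0,0,0,0,-0.3,1,0,0,0,0,0,-0.8,1,0,0,0,0,0,-0.95,1,0,0,0,0.3,0,-0.9,1,0,0,0,0.9,0,0,1]'

```text
time_s: 7.6
eef_pos: [478.8, -240.9, 271.8]
ee_rot: [0.004, 0.772, 0.635, 0.001]
force: [0.0, 0.3, -1.4]
grip_width: 0.998
grip_force: 0.0
```

Call:
send_rows --targets '[0,0,0,0.3,0,0,1,0,0,0,0,0,0,1]'

```text
time_s: 7.85
eef_pos: [481.5, -221.4, 267.7]
ee_rot: [-0.0, 0.771, 0.637, -0.0]
force: [-0.2, 0.1, -0.1]
grip_width: 1.0
grip_force: 0.0
```

```bash
python3 - <<'E'
from h import *
plan([437,269,230],0)
c=grab('wrist','wrist3'); im=c['img']
hsv=cv2.cvtColor(im,cv2.COLOR_RGB2HSV).astype(int);H,S,V=[hsv[...,i] for i in range(3)]
print(proj(c,[[464,-310,127],[464,-310,71]]).round())
m=((S>180)&(H<25)&(V>150)).astype(np.uint8)*255
m=cv2.morphologyEx(m,cv2.MORPH_CLOSE,np.ones((15,15)))
cn=max(cv2.findContours(m,0,2)[0],key=cv2.contourArea)
r=cv2.minAreaRect(ray(c,cn[:,0],127)[:,:2].astype(np.float32)); print(r)
cv2.imwrite('pics/w3.png',im[:,:,::-1])
E
```

```text
t 7.85 at [ 481.5 -221.4  267.7] Rmat x [ 0.188  0.982 -0.   ] z [-0.  0. -1.] F [-0.2  0.1 -0.1] w 1.0 gf 0.0
 shift(cur axes) [ 7.888 -2.264  0.629] shift(target axes) [-0.741 -8.173  0.628] turn [-2.000e-02  2.000e-02  7.917e+01]
[[317. 334.]
 [317. 301.]]
((464.1919860839844, -309.3907775878906), (98.15370178222656, 62.45557403564453), 79.19489288330078)
```

View pics/w3.png

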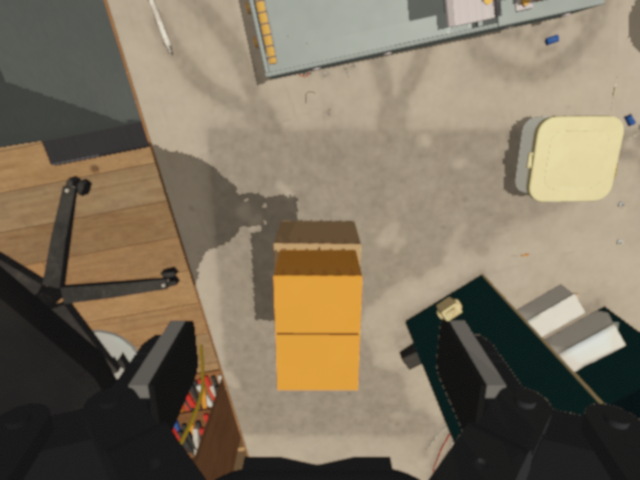

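The brown carton with the orange one squarely on top is at (318,320) in the image. The fit gives (464.2, -309.4) at 79.2°, against (464, -310.4) at 78.9° for the brown carton, so the stack is good.

Call:
send_rows --targets '[0,0,0,0.77,-0.07,0,1,0,0,0,0.77,-0.07,0,1,0,0,9.9,0.77,-0.07,0,1,0,0,9.9,0.77,0.05,0,1,0,0,9.9,0,0,0,1]'

```text
time_s: 8.52
eef_pos: [515.3, -40.3, 267.4]
ee_rot: [-0.0, 0.909, 0.416, -0.0]
force: [0.1, 0.0, -0.7]
grip_width: 0.999
grip_force: 0.0
```

Call:
send_rows --targets '[0,0,9.9,0,0,0,1,0,0,9.9,0,0,0,1,0,0,9.9,0,0,0,1,0,0,9.9,0,0,0,1,0,0,9.9,0,0,0,1]'

```text
time_s: 9.15
eef_pos: [514.7, -42.8, 267.3]
ee_rot: [-0.0, 1.0, -0.005, -0.0]
force: [-0.1, -0.3, 0.3]
grip_width: 1.0
grip_force: 0.0
```

Call:
send_rows --targets '[0,0,0,0,0,0,1,0,0,0,0,0,0,1]'

```text
time_s: 9.4
eef_pos: [514.6, -42.0, 267.6]
ee_rot: [-0.0, 1.0, 0.0, -0.0]
force: [0.4, -0.2, 0.1]
grip_width: 1.001
grip_force: 0.0
```

```bash
python3 - <<'E'
from h import *
plan([437,269,230],2.5)
c=grab('wrist'); np.savez('w4.npz',**{k:c[k] for k in('img','K','R','t')})
im=c['img']
x=ray(c,[[0,0],[639,0],[0,320],[639,320]],50).round(0); print(x.tolist())
q=proj(c,[[589-132,-36+90,50],[589+60,-36-90,50]]).astype(int); print(q)
a,b=q.min(0),q.max(0); a=np.maximum(a,0)
k=im[a[1]:b[1]+5,a[0]:b[0]+5]; print('crop origin',a,k.shape)
cv2.imwrite('pics/w4.png',cv2.resize(k,None,fx=2.4,fy=2.4,interpolation=cv2.INTER_CUBIC)[:600,:800,::-1])
E
```

```text
t 9.4 at [514.6 -42.  267.6] Rmat x [ 1.  0. -0.] z [-0.  0. -1.] F [ 0.4 -0.2  0.1] w 1.001 gf 0.0
 shift(cur axes) [-1.292 -5.184  0.628] shift(target axes) [-1.066 -5.235  0.627] turn [-0.    0.03 -2.48]
[[665.0, 199.0, 50.0], [665.0, -284.0, 50.0], [391.0, 265.0, 50.0], [391.0, -352.0, 50.0]]
[[213 256]
 [427  23]]
crop origin [213  23] (238, 219, 3)
```

View pics/w4.png

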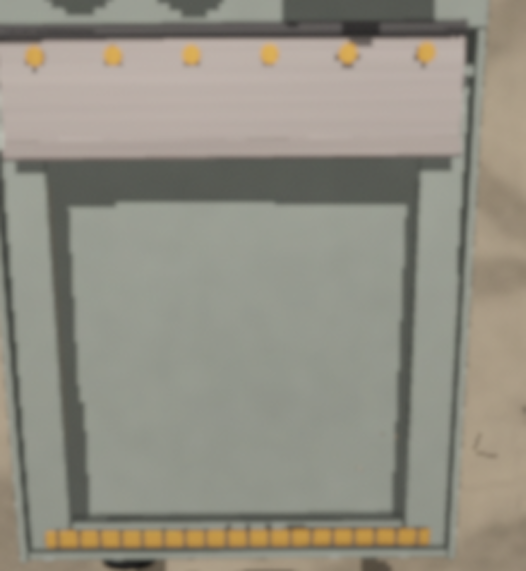

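The crop shows the empty bay. The lap lip runs from crop (3,158) to (462,155), the front wall's outer edge from (24,555) to (449,551), the strip along row 538 from x=47 to 430, and the opening's sides at x≈60 and x≈412.

```bash
python3 - <<'E'
from h import *
c=dict(np.load('w4.npz')); g=cv2.cvtColor(c['img'],cv2.COLOR_RGB2GRAY)
f=lambda P,z:ray(c,np.array(P)/2.4+[213,23],z)[:,:2].round(1).tolist()
print('lip z58',f([[3,158],[462,155]],58),'z54',f([[3,158],[462,155]],54))
print('front outer z52',f([[24,555],[449,551]],52))
print('strip z50',f([[46,538],[431,537]],50))
print('opening z46 L',f([[47,175],[70,520]],46),'R',f([[420,165],[405,520]],46))
print('outer R z55',f([[452,540],[486,25]],55))
print('inner side L z46 (ledge/wall base)',f([[6,200],[25,545]],46),'R',f([[463,200],[447,545]],46))
E
```

```text
lip z58 [[601.2, 40.1], [602.3, -110.3]] z54 [[601.3, 41.0], [602.4, -111.1]]
front outer z52 [[459.7, 44.4], [461.5, -116.2]]
strip z50 [[465.8, 36.1], [466.4, -109.5]]
opening z46 L [[595.9, 28.3], [471.7, 27.4]] R [[599.3, -98.6], [471.8, -100.0]]
outer R z55 [[467.0, -116.4], [641.3, -115.9]]
inner side L z46 (ledge/wall base) [[587.8, 42.9], [461.5, 45.2]] R [[587.9, -114.0], [461.7, -116.6]]
```

```bash
python3 - <<'E'
from h import *
t=grab('top');s=grab('scene')
A=cv2.resize(t['img'][80:480,0:300],(450,600)); B=cv2.resize(s['img'][:,0:400],(350,420))
M=np.zeros((600,800,3),np.uint8); M[:,:450]=A; M[:420,450:]=B
cv2.imwrite('pics/mont.png',M[:,:,::-1])
for uv in([150,50],[220,230],[290,400],[310,430]):
    o=-s['R'].T@s['t'].ravel(); d=s['R'].T@np.linalg.inv(s['K'])@np.r_[uv,1.]
    print(uv,[( (o+d*k).round(0).tolist(), ((proj(t,o+d*k)[0]-[0,80])*1.5).round(0).tolist()) for k in(200,350,500,700)])
E
```

```text
[150, 50] [([97.0, 602.0, 609.0], [-197.0, 746.0]), ([237.0, 516.0, 577.0], [-54.0, 558.0]), ([377.0, 431.0, 546.0], [68.0, 396.0]), ([564.0, 317.0, 504.0], [206.0, 213.0])]
[220, 230] [([51.0, 610.0, 549.0], [-146.0, 759.0]), ([156.0, 531.0, 472.0], [5.0, 603.0]), ([260.0, 452.0, 396.0], [123.0, 482.0]), ([400.0, 346.0, 293.0], [244.0, 356.0])]
[290, 400] [([5.0, 617.0, 492.0], [-104.0, 771.0]), ([76.0, 543.0, 373.0], [50.0, 638.0]), ([147.0, 469.0, 253.0], [161.0, 542.0]), ([242.0, 369.0, 94.0], [270.0, 448.0])]
[310, 430] [([-5.0, 616.0, 482.0], [-95.0, 775.0]), ([58.0, 541.0, 355.0], [60.0, 647.0]), ([122.0, 466.0, 229.0], [171.0, 555.0]), ([206.0, 367.0, 60.0], [277.0, 466.0])]
```

View pics/mont.png

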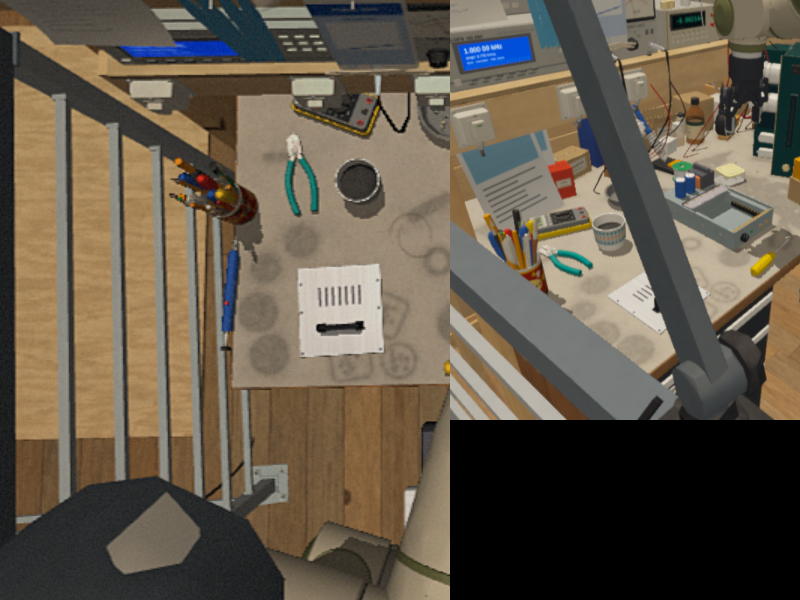

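The montage shows nothing above the cover. The grey beam in the scene view lies close to that camera, beyond y=500, so the way to the cover is free.

Call:
send_rows --targets '[0,0,0,-0.21,-0.86,0.1,1,0,0,0,-0.21,-0.86,0.1,1,0,0,0,-0.21,-0.86,0.1,1,0,0,0,-0.21,-0.86,0.1,1,0,0,0,-0.22,-0.86,0.1,1]'

```text
time_s: 10.18
eef_pos: [450.9, 218.4, 237.9]
ee_rot: [-0.0, 1.0, -0.001, 0.0]
force: [1.4, 0.2, -0.4]
grip_width: 1.001
grip_force: 0.0
```

Call:
send_rows --targets '[0,0,-2.5,-0.22,-0.86,0.1,1,0,0,0,0,0,0,1,0,0,0,0,0,0,1]'

```text
time_s: 10.55
eef_pos: [438.6, 268.1, 231.9]
ee_rot: [0.0, 1.0, 0.021, 0.0]
force: [-0.1, 0.0, -0.1]
grip_width: 1.002
grip_force: 0.0
```

```bash
python3 - <<'E'
from h import *
c=grab('wrist','wrist5'); np.savez('w5.npz',**{k:c[k] for k in('img','K','R','t')})
im=c['img']; hsv=cv2.cvtColor(im,cv2.COLOR_RGB2HSV).astype(int);H,S,V=[hsv[...,i] for i in range(3)]
def rect(mask,z,n,k,box):
    x0,y0,x1,y1=box; m=np.zeros(mask.shape,np.uint8); m[y0:y1,x0:x1]=mask[y0:y1,x0:x1]*255
    m=cv2.morphologyEx(m,cv2.MORPH_CLOSE,np.ones((k,k)))
    cn=max(cv2.findContours(m,0,2)[0],key=cv2.contourArea); b=cv2.boundingRect(cn)
    r=cv2.minAreaRect(ray(c,cn[:,0],z)[:,:2].astype(np.float32)); print(n,b,np.round(r[0],1),np.round(r[1],1),round(r[2],2)); return b
x,y,w,h=rect((V>170)&(S<50),4,'plate',9,(100,20,540,320))
rect((V<70),34,'handle',3,(x+10,y+10,x+w-10,y+h-10))
print(proj(c,[[437,269,30],[437,269,34]]))
plan([437,269,150],2.5)
E
```

```text
plate (221, 60, 184, 186) [467.8 274.2] [159.3 150.2] 2.45
handle (268, 186, 91, 21) [441.7 272.8] [16.8 74.4] 2.45
[[317.28827541 200.70745688]
 [317.29629085 201.84936011]]
t 10.6 at [438.8 267.7 232. ] Rmat x [0.999 0.041 0.   ] z [ 0. -0. -1.] F [ 0.4 -0.3 -0.2] w 0.999 gf 0.0
 shift(cur axes) [-0.029 -0.023  1.367] shift(target axes) [-0.028 -0.023  1.367] turn [ 0.01 -0.02 -0.16]
```

Call:
send_rows --targets '[0,0,-10,0,0,0,0,0,0,-10,0,0,0,0,0,0,-10,0,0,0,0,0,0,-10,0,0,0,0,0,0,-10,0,0,0,0]'

```text
time_s: 11.22
eef_pos: [439.0, 267.2, 232.1]
ee_rot: [0.0, 0.896, 0.443, 0.0]
force: [-0.5, -0.0, 0.4]
grip_width: 0.496
grip_force: 0.0
```

Call:
send_rows --targets '[0,0,-10,0,0,0.5,0,0,0,-10,0,0,0.7,0,0,0,-10,0,0,0.4,0,0,0,-10,0.08,-0.02,0,0,0,0,0,0,0,0,0]'

```text
time_s: 11.85
eef_pos: [438.4, 272.5, 136.0]
ee_rot: [0.0, 0.693, 0.721, 0.0]
force: [0.2, 0.7, -0.3]
grip_width: 0.497
grip_force: 0.0
```

```bash
python3 - <<'E'
from h import *
plan([437.8,272.9,12],92.45)
c=grab('wrist'); np.savez('w6.npz',**{k:c[k] for k in('img','K','R','t')})
im=c['img']; hsv=cv2.cvtColor(im,cv2.COLOR_RGB2HSV).astype(int);H,S,V=[hsv[...,i] for i in range(3)]
m=((V>170)&(S<50)).astype(np.uint8)*255; m[330:]=0
m=cv2.morphologyEx(m,cv2.MORPH_CLOSE,np.ones((15,15)))
cn=max(cv2.findContours(m,0,2)[0],key=cv2.contourArea); print(cv2.boundingRect(cn))
W=ray(c,cn[:,0],4)[:,:2]; a=np.deg2rad(2.45); u=np.array([np.cos(a),np.sin(a)]); v=np.array([-u[1],u[0]])
print('x range',(W@u).min(),(W@u).max(),'y max',(W@v).max()); print('expected',np.array([467.8,274.2])@u+[-80,80],np.array([467.8,274.2])@v+75)
E
```

```text
t 11.85 at [438.4 272.5 136. ] Rmat x [-0.039  0.999  0.   ] z [ 0.  0. -1.] F [ 0.2  0.7 -0.3] w 0.497 gf 0.0
 shift(cur axes) [ 0.006 -0.01   2.067] shift(target axes) [ 0.007 -0.01   2.067] turn [ 0.01 -0.   -0.24]
(238, 109, 255, 213)
x range 399.6721706365353 559.0763334709959 y max 329.21561966104406
expected [399.09376155 559.09376155] 328.95205777118395
```

Call:
send_rows --targets '[0,0,-0.2,0,-0.01,0.9,0,0,0,0,0,0,0.7,0,0,0,0,0,0,0.35,0,0,0,0,0,0,0.1,0,0,0,0,0,0,0,0]'

```text
time_s: 12.52
eef_pos: [437.8, 273.2, 13.6]
ee_rot: [0.0, 0.692, 0.722, 0.0]
force: [0.3, 0.1, 0.3]
grip_width: 0.499
grip_force: 0.0
```

Call:
send_rows --targets '[0,0,0,0,0,0,-1,0,0,0,0,0,0,-1,0,0,0,0,0,0,-1,0,0,0,0,0,0,-1]' --newtons 90

```text
time_s: 13.02
eef_pos: [437.8, 273.5, 14.0]
ee_rot: [0.0, 0.691, 0.723, 0.001]
force: [-1.0, -0.3, 6.3]
grip_width: 0.096
grip_force: 88.5
```

Call:
send_rows --targets '[0,0,0,0,0,-0.3,-1,0,0,0,0,0,-0.8,-1,0,0,0,0,0,-0.8,-1,0,0,0,-0.5,0.07,-0.3,-1,0,0,0,-0.9,0.07,0,-1]'

```text
time_s: 13.65
eef_pos: [449.9, 189.8, 146.6]
ee_rot: [0.001, 0.69, 0.724, 0.001]
force: [1.8, -0.7, -3.8]
grip_width: 0.098
grip_force: 88.3
```

Call:
send_rows --targets '[0,0,0,-0.9,0.07,0,-1,0,0,0,-0.9,0.07,0,-1,0,0,0,-0.9,0.07,0,-1,0,0,0,-0.7,0.07,0,-1,0,0,0,-0.35,0,0,-1]'

```text
time_s: 14.28
eef_pos: [476.2, -36.2, 145.0]
ee_rot: [0.0, 0.692, 0.722, -0.0]
force: [0.1, 0.6, -2.8]
grip_width: 0.093
grip_force: 88.3
```

Call:
send_rows --targets '[0,0,2.2,0,0,0,-1,3,0,0,0,0,0,-1,3,0,0,0,0,0,-1,0,0,0,0,0,0,-1,0,0,0,0,0,0,-1]'

```text
time_s: 14.9
eef_pos: [476.1, -34.1, 144.9]
ee_rot: [-0.037, 0.704, 0.708, -0.037]
force: [0.0, 0.5, -2.0]
grip_width: 0.096
grip_force: 88.3
```

```bash
cat >> h.py <<'E'
C=np.array([590.5,-35.3,0]); CY=Ro.from_euler('z',0.4,degrees=True)
GR=Ro.from_euler('z',90,degrees=True)*Ro.from_quat([1,0,0,0])  # tool axes in cover frame
OFF=np.array([-110,.6,12])  # TCP in cover frame from edge
def edge():
    "cover edge in chassis frame, and cover euler zyx in chassis"
    p,R,s=pose(); K=CY.inv()*R*GR.inv()
    e=CY.inv().apply(p-C)-K.apply(OFF)
    print('t',round(s['time_s'],2),'edge',e.round(1),'yaw,pitch,roll',K.as_euler('ZYX',degrees=True).round(2),'F',np.round(s['force'],1),'M',np.round(s['wrist_torque'],2),'w',round(s['grip_width'],3),'gf',round(s['grip_force'],1)); return e,K,p,R
def to(E,pitch=0,yaw=0):
    e,K,p,R=edge(); Kt=Ro.from_euler('ZYX',[yaw,pitch,0],degrees=True)
    T=CY*Kt*GR; P=C+CY.apply(np.array(E)+Kt.apply(OFF))
    print(' shift',(R.inv().apply(P-p)/60).round(3),'shift(target axes)',(T.inv().apply(P-p)/60).round(3),'turn',(R.inv()*T).as_rotvec(degrees=True).round(2))
E
python3 - <<'E'
from h import *
to([-5,0,75],6)
c=grab('wrist','w7'); np.savez('w7.npz',**{k:c[k] for k in('img','K','R','t')})
E
```

```text
t 14.9 edge [ -6.3   1.3 121.5] yaw,pitch,roll [-0.02  5.97  0.01] F [ 0.   0.5 -2. ] M [-0.   -0.01  0.02] w 0.096 gf 88.3
 shift [-0.023  0.102  0.767] shift(target axes) [-0.023  0.102  0.767] turn [ 0.03 -0.01 -0.02]
```

Call:
send_rows --targets '[0,0,0,-0.02,0.04,0.5,-1,0,0,0,0,0.04,0.4,-1,0,0,0,0,0,0.1,-1,0,0,0,0,0,0,-1,0,0,0,0,0,0,-1]'

```text
time_s: 15.58
eef_pos: [475.3, -35.6, 85.7]
ee_rot: [-0.036, 0.704, 0.708, -0.037]
force: [-0.3, -0.5, -3.1]
grip_width: 0.09
grip_force: 88.3
```

```bash
python3 - <<'E'
from h import *
to([-5,0,50],6)
c=grab('wrist','w8'); np.savez('w8.npz',**{k:c[k] for k in('img','K','R','t')})
e,K,p,R=edge()
# predicted pixels: plate top corners, wall inner top edge, lip
pl=lambda x,y:C+CY.apply(e+K.apply([x,y,2])); ch=lambda x,y,z:C+CY.apply([x,y,z])
print('plate y+ corners',proj(c,[pl(0,75),pl(-160,75)]).round(0).tolist(),'y-',proj(c,[pl(0,-75)]).round(0).tolist())
print('wall y79 z55',proj(c,[ch(10,79,55),ch(-127,79,55)]).round(0).tolist(),'lip',proj(c,[ch(12.5,75,56),ch(12.5,-75,56)]).round(0).tolist())
cv2.imwrite('pics/w8b.png',cv2.resize(c['img'][40:400,120:600],(800,600),interpolation=cv2.INTER_CUBIC)[:,:,::-1])
E
```

```text
t 15.57 edge [-7.  -0.1 62.5] yaw,pitch,roll [-0.02  5.89 -0.03] F [-0.3 -0.5 -3.1] M [ 0.   -0.01  0.01] w 0.09 gf 88.3
 shift [0.001 0.055 0.2  ] shift(target axes) [0.001 0.055 0.2  ] turn [ 0.11  0.03 -0.02]
t 15.62 edge [-7.  -0.1 62.3] yaw,pitch,roll [-0.02  5.9  -0.03] F [ 0.1 -0.1 -2.7] M [-0.01 -0.06 -0.  ] w 0.095 gf 88.3
plate y+ corners [[633.0, 124.0], [175.0, 124.0]] y- [[555.0, 458.0]]
wall y79 z55 [[670.0, 111.0], [297.0, 110.0]] lip [[676.0, 123.0], [590.0, 447.0]]
```

View pics/w8b.png

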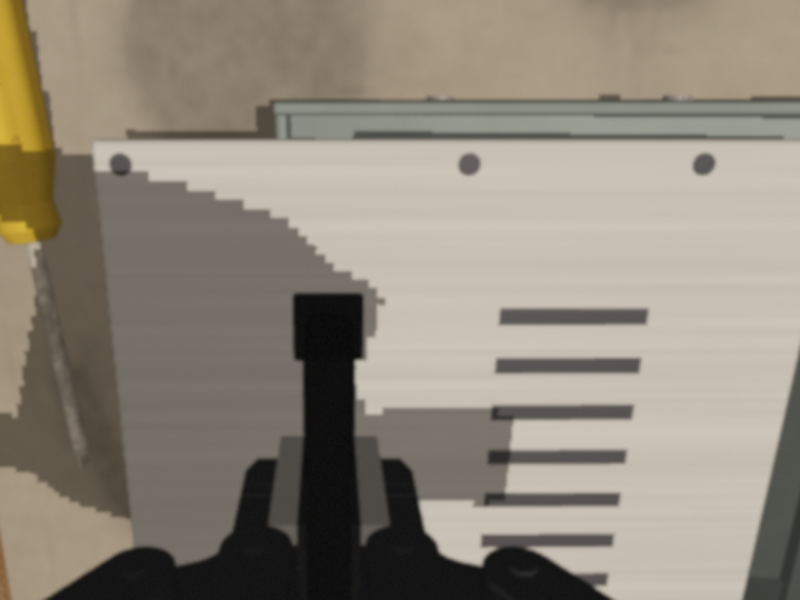

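The last picture shows the cover's left edge parallel to the left wall. The plate edge is at crop row 141 and the wall's inner edge at row 114, which puts the chassis about 0.9 mm farther left than I had it. The front corner at x≈272 agrees with my estimate.

```bash
sed -i 's/-35.3,0/-34.4,0/' h.py; python3 - <<'E'
from h import *
to([-2,0,50],4.5)
to([-2,0,47.5],4.5)
E
```

```text
t 15.62 edge [-7.  -1.  62.3] yaw,pitch,roll [-0.02  5.9  -0.03] F [ 0.1 -0.1 -2.7] M [-0.01 -0.06 -0.  ] w 0.095 gf 88.3
 shift [0.016 0.1   0.241] shift(target axes) [0.016 0.095 0.243] turn [-1.4   0.03 -0.02]
t 15.62 edge [-7.  -1.  62.3] yaw,pitch,roll [-0.02  5.9  -0.03] F [ 0.1 -0.1 -2.7] M [-0.01 -0.06 -0.  ] w 0.095 gf 88.3
 shift [0.016 0.105 0.282] shift(target axes) [0.016 0.098 0.285] turn [-1.4   0.03 -0.02]
```

Call:
send_rows --targets '[-1.4,0,0,0.016,0.05,0.12,-1,0,0,0,0,0.05,0.08,-1,0,0,0,0,0,0.04,-1,0,0,0,0,0,0,-1,0,0,0,0,0,0,-1]'

```text
time_s: 16.25
eef_pos: [479.6, -34.5, 70.0]
ee_rot: [-0.028, 0.704, 0.709, -0.028]
force: [0.6, -0.3, -2.8]
grip_width: 0.096
grip_force: 88.2
```

Call:
send_rows --targets '[0,0,0,0,0,0.02,-1,0,0,0,0,0,0.02,-1,0,0,0,0,0,0,-1]'

```text
time_s: 16.62
eef_pos: [479.3, -34.5, 67.5]
ee_rot: [-0.028, 0.704, 0.709, -0.028]
force: [-0.9, 0.1, -0.3]
grip_width: 0.094
grip_force: 88.6
```

```bash
python3 - <<'E'
from h import *
to([15,0,47.5],4.5)
E
```

```text
t 16.62 edge [-2.5  0.1 46.8] yaw,pitch,roll [-0.02  4.59 -0.01] F [-0.9  0.1 -0.3] M [ 0.   -0.06  0.02] w 0.094 gf 88.6
 shift [-0.002  0.29  -0.033] shift(target axes) [-0.002  0.29  -0.032] turn [-0.09  0.   -0.02]
```

Call:
send_rows --targets '[0,0,0,0,0.08,-0.006,-1,0,0,0,0,0.08,-0.006,-1,0,0,0,0,0.08,-0.006,-1,0,0,0,0,0.08,-0.006,-1,0,0,0,0,0,0,-1]'

```text
time_s: 17.25
eef_pos: [499.2, -34.4, 67.3]
ee_rot: [-0.028, 0.704, 0.709, -0.028]
force: [0.7, -0.3, -0.1]
grip_width: 0.098
grip_force: 88.5
```

Call:
send_rows --targets '[0,0,0,0,0.06,-0.005,-1,0,0,0,0,0.06,-0.005,-1,0,0,0,0,0,0,-1]'

```text
time_s: 17.62
eef_pos: [506.2, -34.3, 67.4]
ee_rot: [-0.028, 0.704, 0.709, -0.028]
force: [1.6, -0.6, -0.7]
grip_width: 0.09
grip_force: 88.5
```

```bash
python3 - <<'E'
from h import *
to([35,0,47],4.5)
E
```

```text
t 17.62 edge [24.4  0.  46.7] yaw,pitch,roll [-0.03  4.55 -0.01] F [ 1.6 -0.6 -0.7] M [ 0.04 -0.36  0.01] w 0.09 gf 88.5
 shift [-0.001  0.176 -0.018] shift(target axes) [-0.001  0.176 -0.018] turn [-0.05  0.   -0.03]
```

Call:
send_rows --targets '[0,0,0,0,0.06,-0.005,-1,0,0,0,0,0.06,-0.005,-1,0,0,0,0,0.03,-0.002,-1,0,0,0,0,0,0,-1]'

```text
time_s: 18.12
eef_pos: [515.1, -34.2, 67.3]
ee_rot: [-0.028, 0.704, 0.709, -0.028]
force: [1.3, -0.7, 0.0]
grip_width: 0.094
grip_force: 88.5
```

Call:
send_rows --targets '[0,0,0,0,0.03,-0.002,-1,0,0,0,0,0.03,-0.002,-1,0,0,0,0,0,0,-1]'

```text
time_s: 18.5
eef_pos: [517.5, -34.4, 67.1]
ee_rot: [-0.029, 0.704, 0.709, -0.029]
force: [-5.3, -1.7, 2.8]
grip_width: 0.095
grip_force: 88.8
```

```bash
python3 - <<'E'
from h import *
to([35.5,0,47],4.5)
E
```

```text
t 18.5 edge [35.7 -0.1 46.1] yaw,pitch,roll [-0.01  4.75 -0.01] F [-5.3 -1.7  2.8] M [-0.25  0.69  0.05] w 0.095 gf 88.8
 shift [ 0.001 -0.005 -0.007] shift(target axes) [ 0.001 -0.005 -0.007] turn [-0.25  0.01 -0.01]
```

Call:
send_rows --targets '[0,0,0,0,-0.055,0.004,-1,0,0,0,0,0,0,-1,0,0,0,0,0,0,-1]'

```text
time_s: 18.88
eef_pos: [515.1, -34.2, 67.4]
ee_rot: [-0.028, 0.704, 0.709, -0.028]
force: [-1.8, 0.2, 0.9]
grip_width: 0.094
grip_force: 88.8
```

```bash
python3 - <<'E'
from h import *
to([33.5,0,46.7],0)
to([33.5,0,46.7],2)
E
```

```text
t 18.88 edge [33.2  0.1 46.6] yaw,pitch,roll [-0.03  4.6  -0.  ] F [-1.8  0.2  0.9] M [-0.03 -0.06  0.04] w 0.094 gf 88.8
 shift [-0.002 -0.006  0.146] shift(target axes) [-0.002 -0.018  0.145] turn [-4.6   0.   -0.03]
t 18.88 edge [33.2  0.1 46.6] yaw,pitch,roll [-0.03  4.6  -0.  ] F [-1.8  0.2  0.9] M [-0.03 -0.06  0.04] w 0.094 gf 88.8
 shift [-0.002 -0.003  0.081] shift(target axes) [-0.002 -0.007  0.081] turn [-2.6  -0.   -0.03]
```

Call:
send_rows --targets '[-1.15,0,0,0,-0.002,0.037,-1,-1.15,0,0,0,-0.003,0.037,-1,-1.15,0,0,0,-0.003,0.036,-1,-1.15,0,0,0,-0.003,0.036,-1,0,0,0,0,0,0,-1]'

```text
time_s: 19.5
eef_pos: [514.5, -34.3, 60.0]
ee_rot: [0.001, 0.705, 0.709, 0.001]
force: [-2.4, 1.6, 13.2]
grip_width: 0.09
grip_force: 90.7
```

Call:
send_rows --targets '[0,0,0,0,0,0,-1,0,0,0,0,0,0,-1]'

```text
time_s: 19.75
eef_pos: [514.5, -34.2, 60.0]
ee_rot: [0.001, 0.705, 0.709, 0.001]
force: [-3.1, 2.3, 14.9]
grip_width: 0.09
grip_force: 90.8
```

```bash
python3 - <<'E'
from h import *
to([33.5,0,46.7],0)
E
```

```text
t 19.75 edge [34.   0.  48.3] yaw,pitch,roll [-0.02 -0.14 -0.02] F [-3.1  2.3 14.9] M [ 0.25  0.49 -0.06] w 0.09 gf 90.8
 shift [-0.001 -0.008  0.021] shift(target axes) [-0.001 -0.008  0.021] turn [ 0.14  0.02 -0.02]
```

Call:
send_rows --targets '[0,0,0,0,0,0.01,-1,0,0,0,0,0,0.01,-1,0,0,0,0,0,0,-1,0,0,0,0,0,0,-1]'

```text
time_s: 20.25
eef_pos: [514.5, -34.2, 59.9]
ee_rot: [0.001, 0.705, 0.71, 0.001]
force: [-8.7, 2.9, 26.1]
grip_width: 0.092
grip_force: 92.6
```

```bash
python3 - <<'E'
from h import *
e,K,p,R=edge()
c=grab('wrist','w9'); im=c['img']; hsv=cv2.cvtColor(im,cv2.COLOR_RGB2HSV).astype(int);H,S,V=[hsv[...,i] for i in range(3)]
ch=lambda x,y,z:C+CY.apply([x,y,z])
# expected home: plate true edge 35.3 => C.x offset -1.8
print('pred free edge y+ corner (flat)',proj(c,[ch(35.3-160-1.8,75,50),ch(35.3-160-1.8,40,50)]).round(1).tolist(),'wall inner',proj(c,[ch(-129.3,79,52),ch(-129.3,40,52)]).round(1).tolist(),'y+ edge',proj(c,[ch(-60,75,50),ch(-60,79,55)]).round(1).tolist())
q=proj(c,[ch(-126,40,50)])[0]; r=int(q[1])
print('row',r,[(x,*hsv[r,x]) for x in range(int(q[0])-24,int(q[0])+16,2)])
q=proj(c,[ch(-60,75,50)])[0]; x=int(q[0]); print('col',x,[(y,*hsv[y,x]) for y in range(int(q[1])-26,int(q[1])+10,2)])
t=grab('top'); ho=cv2.cvtColor(t['img'],cv2.COLOR_RGB2HSV).astype(int)
m=((ho[...,1]>190)&(ho[...,0]<25)&(ho[...,2]>120)).astype(np.uint8); m[:240]=0;m[320:]=0;m[:,:410]=0;m[:,490:]=0
cn=max(cv2.findContours(m,0,2)[0],key=cv2.contourArea); print('orange',cv2.minAreaRect(ray(t,cn[:,0],127)[:,:2].astype(np.float32)))
E
```

```text
t 20.25 edge [34.   0.1 48.2] yaw,pitch,roll [-0.01 -0.16 -0.04] F [-8.7  2.9 26.1] M [ 0.35  1.38 -0.06] w 0.092 gf 92.6
pred free edge y+ corner (flat) [[173.8, 124.4], [183.9, 220.7]] wall inner [[162.4, 112.7], [174.8, 222.3]] y+ edge [[364.4, 124.5], [366.4, 113.2]]
row 220 [(161, np.int64(17), np.int64(60), np.int64(97)), (163, np.int64(18), np.int64(63), np.int64(97)), (165, np.int64(18), np.int64(59), np.int64(95)), (167, np.int64(19), np.int64(46), np.int64(88)), (169, np.int64(34), np.int64(22), np.int64(81)), (171, np.int64(43), np.int64(21), np.int64(84)), (173, np.int64(42), np.int64(16), np.int64(79)), (175, np.int64(42), np.int64(20), np.int64(65)), (177, np.int64(48), np.int64(22), np.int64(57)), (179, np.int64(42), np.int64(23), np.int64(56)), (181, np.int64(36), np.int64(23), np.int64(56)), (183, np.int64(26), np.int64(33), np.int64(62)), (185, np.int64(17), np.int64(40), np.int64(101)), (187, np.int64(17), np.int64(30), np.int64(118)), (189, np.int64(17), np.int64(30), np.int64(119)), (191, np.int64(17), np.int64(30), np.int64(120)), (193, np.int64(17), np.int64(30
[... 482 characters left out ...]
np.int64(41), np.int64(20), np.int64(143)), (112, np.int64(42), np.int64(20), np.int64(129)), (114, np.int64(39), np.int64(19), np.int64(136)), (116, np.int64(39), np.int64(16), np.int64(156)), (118, np.int64(36), np.int64(16), np.int64(156)), (120, np.int64(38), np.int64(18), np.int64(157)), (122, np.int64(36), np.int64(17), np.int64(152)), (124, np.int64(19), np.int64(26), np.int64(166)), (126, np.int64(17), np.int64(25), np.int64(195)), (128, np.int64(18), np.int64(23), np.int64(200)), (130, np.int64(17), np.int64(23), np.int64(201)), (132, np.int64(18), np.int64(23), np.int64(200))]
orange ((463.242431640625, -309.9854431152344), (100.34149169921875, 64.6962661743164), 78.78897857666016)
```

```bash
python3 -c "
from h import *
edge(); print(job.finish_job())"
```

```text
t 20.35 edge [34.   0.  48.2] yaw,pitch,roll [-0.01 -0.16 -0.04] F [-9.5  1.9 27. ] M [ 0.39  1.41 -0.02] w 0.094 gf 92.6
the job is handed in; nothing more can be done
None
```

I handed the job in at 20.4 s of 58; no verdict came back. By my measurements, the orange carton stands within about 1 mm of centre on the brown one. The cover is tucked about 35 mm back (the stop is at 37.5 mm) and still held flat on the strip with about 27 N.

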